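Change the roller in a strap-embossing stand

ROBOT

A 7-joint arm with a two-finger parallel gripper is mounted at the origin on the work surface. World frame = base frame: x ahead of the robot, y to its left, z up, the work surface at z = 0. Lengths are in m, angles in rad, forces in N, time in s.
With the tool pointing down it reaches from about 0.425 to 0.925 m from the base axis. Payload 6.8 kg.
Tool frame: the origin (TCP) lies at the very end of the fingers, on their centre line; the grasp point (between the pads) lies 19 mm behind it (tcp_to_grasp is the distance from the TCP to the grasp point, in m); z points along the fingers, y is the line along which they close (so a half turn about z gives the same grasp; the last joint's range is limited). The gripper opens to 85 mm and grips with 20 to 120 N. Pads are 22 mm wide; open, the fingers measure 114 mm over their backs; the gripper's body (76 mm by 85 mm) begins 54 mm behind the grasp point. The pads swing forward as they close: fully open they stand 13 mm farther back than shut.
Start: joints at [-1.355, 0.477, 0.022, 1.555, -0.011, 1.109, -0.083], TCP at [0.215, 0.64, 0.231] pointing down, gripper open.
Joint ranges: [-2.96, 2.96], [-0.34, 2.1], [-1.41, 1.46], [0.24, 2.44], [-1.37, 4.51], [0.17, 1.92], [-2.96, 2.96]. Speed limits (rad/s): [2.39, 2.39, 3.14, 3.14, 3.14, 3.14, 3.14].

INTERFACE

Orientations are given as a unit quaternion [w, x, y, z].
In Python, from workcell import state, get_image, calibration, close_job, find_in, cut_out, mark_of, tcp_to_grasp gives the robot as it stands. The module is installed in compiled form; this text tells all that it offers.
- The arm moves only by the tool arm_command, never from a script. Its argument "increments" is one flat list of numbers, 6 for each row, row after row: the shift along the tool's x, y, z in m, then the turn, a rotation vector about the tool's x, y, z in degrees. A call has exactly 5 rows; each row shifts and turns the commanded pose from where the row before left it, along the tool's axes as they then stand; what a row does not reach is not made up. A row lasts 1/8 s, in which the tool goes at most 62.5 mm and 10.7 degrees, less where a joint would pass 70% of its speed; a pose out of reach is approached as far as the arm can. A call with a gripper value outside its range is refused whole. "claw" is the finger opening in m, from 0 to 0.0854, set as the call begins (left out, the last holds). The fingers move at their own pace and stop on an object; "grip_force" is the grip in N (left out, the last holds). Time passes only in rows, so rows that do not move let the fingers close, or fill a call up. It gives the time, the measured TCP pose, the force and the opening at its end, in the units of the state.
- state(): the state, without advancing time (a new reading comes with each control period).
- get_image(name): name is "scene" or "top"; returns the picture (420x560x3 uint8, red, green, blue); there is no depth.
- calibration(name): a dict with "fx", "fy", "cx", "cy" (pixels), "camera_from_world" (4x4, takes a point from world to camera coordinates). Camera axes: x right, y up, looking along -z (the intrinsics and any distortion apply to the point x, -y, -z); pixel columns grow to the right and rows downward; lengths in m; the calibration is good to about 2 mm. A picture is of the moment at which its call begins. calibration takes no time and is no camera call.
- close_job(): hands the job in, once; it reports no verdict.
Trained networks look in the newest picture that a camera, given by its name, has taken for a name from the list of things; names that differ only in an ending like _2 or _b are one class to them, and where a whole thing is asked for, a point or a joint stands for the part that bears it (a point fixed in the world has none). Each returns a list of dicts, best first, with "score" (0 to 1); they miss things now and then, are a little off and sometimes report something else, mostly with a low value. They report only what shows in the picture. A call takes as long as a camera call. They do not tell look-alikes from the thing itself.
- find_in(thing, camera): "at" ([x, y, z] in m, in the coordinates of the camera as it stood for that picture, good to about 4 mm: the middle of the surface that is visible of it).
- cut_out(thing, camera): "region" (420x560 bool, what is visible of it).
- mark_of(thing, camera): "at" ([x, y, z] in m, in the coordinates of the camera as it stood for that picture, good to about 4 mm: a listed point, or the origin of a listed thing).
The state is a dict: "time": time; "qpos": joint angles; "qvel": joint speeds; "joint_efforts": joint torques, N m; "ee_pos": TCP position; "eef_rot": TCP orientation; "force": force on the tool from outside, world axes, zero at the start; "wrist_torque": the same for the moment, N m; "opening": finger opening in m.
Only numpy, scipy, OpenCV 4.12 (cv2) and the standard library are available. Lean on these libraries where they do the work, as an engineer would, in place of code of your own. Each camera call takes 0.05 s, during which the arm holds its last target. There are 200 camera calls.

TASK

The slim embossing roller is in the way in the forked stand: lift it out and lay it flat inside the open wooden tray. Then lower the wide roller gently into the stand, so that its spindle lies fully down in both forks with the drum centred between the cheeks. Set both rollers down without dropping them, and leave the oil bottle, the sharpening stone, the maul and the tin undisturbed where they are.

Things in the scene. Friction and masses are not known exactly. Their poses are not given: they have to be found in the camera images.
- wide_roller: Roller to fit: wooden drum 56 mm in diameter, 60 mm long, between two octagonal wooden end plates (6 mm thick, 68 mm over flats, 74 over corners, outer faces 72 mm apart), on a steel spindle 12 mm thick, 130 mm long; one rigid piece, about 0.45 kg, starting on the bench. y: along the spindle. Origin 34 mm below the spindle's middle when on a flat.
- wide_roller_axis (a point): Middle of the wide roller: on the spindle's axis, halfway along. Its y axis runs along the spindle.
- slim_roller: The roller that is in the way, at first with its spindle in the stand's forks. As the wide roller in every size except that its drum is only 26 mm in diameter (60 mm long); about 0.25 kg. Its y axis is parallel to the spindle; origin 34 mm from the spindle's middle.
- slim_roller_axis (a point): Middle of the slim roller: on the spindle's axis, halfway along. Its y axis runs along the spindle.
- stand: Fixed: dark iron base 110 x 134 x 12 mm and two green cheeks, 12 mm thick, centred at y = -49 and +49 mm (86 mm clear between). Each ends in an upward V fork: flat floor 9 mm wide, 69 mm above the bench; mouth about 40 mm wide, 91 mm above. A steel bar lies low between them (top at 30 mm). Origin: centre of the underside; y runs from cheek to cheek.
- stand_seat (a point): Where the middle of a seated roller's spindle lies: midway between the cheeks, 75 mm above the bench. Axes as the stand.
- tray: Fixed open dark wooden tray, 135 mm (its x) by 190 mm (its y) outside, 45 mm high, walls and floor 7 mm thick. Origin: centre of its underside, on the bench. A roller fits with its spindle along the tray's long side (y); lying there its axis is about 41 mm above the bench.
- oil_bottle: Bystander: amber bottle with a black cap, 56 mm in diameter, 150 mm tall, standing near one end of the wide roller. Origin: centre of its underside.
- stone: Bystander: grey sharpening stone, 40 (its x) x 100 (its y) x 35 mm, lying beside the wide roller, with room for a finger between. Origin: centre of its underside.
- maul: Bystander: maul standing on its white head (60 mm in diameter, 85 mm tall) with its wooden handle up, 175 mm tall in all, on the far side of the stand. Origin: centre of its underside.
- tin: Bystander: closed plain steel tin, 60 mm in diameter, 80 mm tall, standing close to the stand on the robot's side. Origin: centre of its underside.
There are look-alikes about, which are no part of the job. What is meant by the tray is not green, and is the larger of those in its own colour.

How it is judged:
By the outcome, as a careful person would: the job done as asked, in the order asked, and still so for the second after the job is handed in, with the robot touching nothing.
It also fails if it takes over 61 s, if anything falls off the work surface, if the arm or the gripper's body presses on something with over 40 N, if the wrist force passes 120 N, or if a joint passes its speed limit or range.

## Working session

There is one attempt and no reset: what is moved stays moved. The work goes in short steps, Python scripts to look and compute and a tool call to move; the robot and the scene stay as the last step left them, time stands still between calls to the robot, and variables do not carry over. Pictures are saved under pics/ and viewed, on a budget of 10 in all, crops included, one or two more only if the job needs it, and the job is handed in when it is done.

Besides the shell and the picture viewer there is one more tool, called by a JSON object that holds its "op" and its "data", one argument or row to a line. arm_command: Moves the arm, as the interface text tells. Its arguments: {"type":"object","properties":{"increments":{"type":"array","items":{"type":"number"}},"claw":{"type":"number"},"grip_force":{"type":"number"}},"required":["increments"]}

```bash
mkdir -p pics; cat > h.py <<'E'
import numpy as np, cv2
from workcell import *
from scipy.spatial.transform import Rotation as R
def w(at,cam):
    T=np.linalg.inv(np.array(calibration(cam)["camera_from_world"])); return (T@np.r_[at,1])[:3]
def pix(p,cam):
    c=calibration(cam); q=np.array(c["camera_from_world"])@np.r_[p,1]
    return np.array([c["cx"]+c["fx"]*q[0]/-q[2], c["cy"]-c["fy"]*q[1]/-q[2]])
def onplane(u,v,z,cam):
    c=calibration(cam); T=np.linalg.inv(np.array(c["camera_from_world"]))
    d=T[:3,:3]@np.array([(u-c["cx"])/c["fx"],-(v-c["cy"])/c["fy"],-1]); o=T[:3,3]
    return o+d*(z-o[2])/d[2]
def save(cam,n):
    im=get_image(cam); cv2.imwrite(f"pics/{n}.png",im[:,:,::-1]); return im
E
python3 - <<'E'
from h import *
np.set_printoptions(precision=4,suppress=True)
print(state())
print(calibration("top"),calibration("scene"))
for cam in("top","scene"):
    save(cam,cam+"0")
    for t in["wide_roller","wide_roller_axis","slim_roller","slim_roller_axis","stand","stand_seat","tray","oil_bottle","stone","maul","tin"]:
        print(cam,t,[(w(r["at"],cam),round(r["score"],2)) for r in mark_of(t,cam)[:3]])
E
```

```text
{'time': 0.0, 'qpos': array([-1.3551,  0.4778,  0.0223,  1.5565, -0.0115,  1.1093, -0.0831]), 'qvel': array([-0.0001,  0.0008, -0.0013,  0.0004, -0.0019, -0.0002,  0.0005]), 'joint_efforts': array([  0.0002, -59.6447,   1.6079, -28.1201,   0.0124,   0.0094,
        -0.    ]), 'ee_pos': array([0.2146, 0.6394, 0.2303]), 'eef_rot': array([-0.0001,  0.1612,  0.9869, -0.0009]), 'force': array([-0.0177, -0.2615,  0.3193]), 'wrist_torque': array([0.0096, 0.0257, 0.0101]), 'opening': 0.08558067155911027}
{'fx': 535.808625713595, 'fy': 535.808625713595, 'cx': 287.42629665008434, 'cy': 206.21405915377343, 'camera_from_world': array([[-0.0283, -0.9996, -0.0054, -0.0608],
       [ 0.9874, -0.0288,  0.1556, -0.5113],
       [-0.1557, -0.0009,  0.9878, -1.2831],
       [ 0.    ,  0.    ,  0.    ,  1.    ]])} {'fx': 529.8070539010081, 'fy': 529.8070539010081, 'cx': 288.9818591288051, 'cy': 209.17998631730038, 'camera_from_world': array([[-0.5517,  0.8339,  0.0163,  0.31  ],
       [-0.6259, -0.4269,  0.6527,  0.212 ],
       [ 0.5512,  0.3499,  0.7575, -1.5594],
       [ 0.    ,  0.    ,  0.    ,  
[... 810 characters left out ...]
), 0.75)]
scene slim_roller [(array([0.5599, 0.0195, 0.0402]), 0.8)]
scene slim_roller_axis [(array([0.5598, 0.0192, 0.0743]), 0.8), (array([0.3318, 0.2855, 0.0001]), 0.23)]
scene stand [(array([0.5585, 0.0215, 0.0009]), 0.77)]
scene stand_seat [(array([0.556 , 0.0161, 0.0767]), 0.86), (array([0.5585, 0.0205, 0.0749]), 0.61)]
scene tray [(array([ 0.2508, -0.3178, -0.0017]), 0.9), (array([ 0.471 , -0.5073, -0.0056]), 0.79), (array([ 0.5188, -0.3017, -0.001 ]), 0.58)]
scene oil_bottle [(array([ 0.3343,  0.2879, -0.0007]), 0.65)]
scene stone [(array([ 0.4782,  0.3921, -0.0017]), 0.79)]
scene maul [(array([ 0.6766, -0.0173,  0.0008]), 0.59)]
scene tin [(array([ 0.4883,  0.1062, -0.0013]), 0.76)]
```

View pics/top0.png

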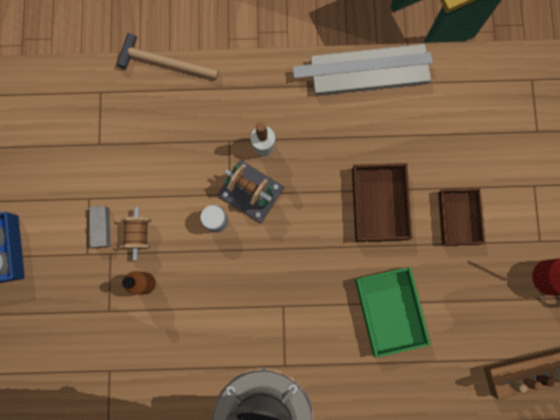

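View pics/scene0.png

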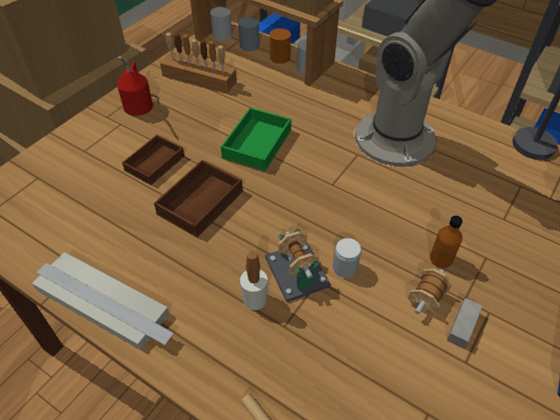

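Top view: the slim roller is in the stand near (250,188) and the wide roller is at (136,233), with the stone to its left and the bottle below it. The larger dark tray is centred at (382,203), with its long side vertical in the image. Scene view agrees. Next I'll zoom in for the angles.

```bash
python3 - <<'E'
from h import *
t=cv2.imread("pics/top0.png"); s=cv2.imread("pics/scene0.png")
c=lambda im,u,v,W,H,f: cv2.resize(im[v:v+H,u:u+W],(W*f,H*f),interpolation=cv2.INTER_CUBIC)
a=np.hstack([c(t,200,140,100,75,4),c(t,90,195,100,75,4)]); b=np.hstack([c(s,250,215,100,75,4),c(s,395,245,100,75,4)])
cv2.imwrite("pics/z.png",np.vstack([a,b]))
for n in ["tray","wide_roller","slim_roller"]:
    for r in cut_out(n,"top")[:3]:
        m=r["region"].astype(np.uint8); p=cv2.findNonZero(m); rc=cv2.minAreaRect(p); z={"tray":.045,"wide_roller":.034,"slim_roller":.075}[n]
        print(n,round(r["score"],2),rc,[onplane(*q,z,"top")[:2].round(4).tolist() for q in cv2.boxPoints(rc)])
E
```

```text
tray 0.98 ((460.83917236328125, 216.7830352783203), (56.57931900024414, 43.94510269165039), 87.1375961303711) [[0.5391, -0.4467], [0.5415, -0.5552], [0.4019, -0.5503], [0.3996, -0.4435]]
tray 0.71 ((381.23077392578125, 202.15383911132812), (77.9908447265625, 57.13412094116211), 86.8201675415039) [[0.6082, -0.2353], [0.6121, -0.3775], [0.4177, -0.3758], [0.414, -0.2368]]
tray 0.61 ((391.94036865234375, 312.4573059082031), (83.16194915771484, 59.808467864990234), 76.18497467041016) [[0.3261, -0.228], [0.3563, -0.3697], [0.1656, -0.4043], [0.1368, -0.2658]]
wide_roller 0.66 ((135.0, 233.5), (53.0, 30.0), 90.0) [[0.5204, 0.3404], [0.5182, 0.2658], [0.3869, 0.2642], [0.389, 0.3377]]
slim_roller 0.98 ((247.5, 185.50001525878906), (52.477500915527344, 26.925825119018555), 31.32869529724121) [[0.5646, 0.0908], [0.6208, 0.0562], [0.5499, -0.0513], [0.4947, -0.0163]]
```

View pics/z.png

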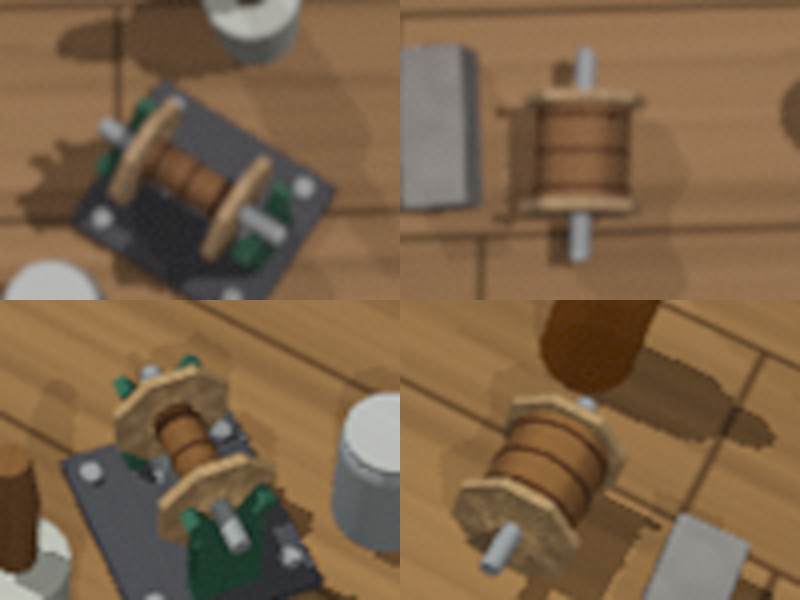

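The crops show both spindles' ends clearly: slim at about (105,127) and (283,236), wide at (586,50) and (580,258). Three stand base corners are also visible. I'll convert these to positions.

```bash
python3 - <<'E'
from h import *
np.set_printoptions(precision=4,suppress=True)
P=lambda x,y,ox,oy,z,c:onplane(ox+x/4-.4,oy+y/4-.4,z,c)
def rep(n,a,b): d=(a-b)[:2]; print(n,(a+b)/2,np.linalg.norm(d),np.degrees(np.arctan2(d[1],d[0])))
rep("slim top",P(105,127,200,140,.075,"top"),P(283,236,200,140,.075,"top"))
rep("wide top",P(586,50,90-100,195,.034,"top"),P(580,258,90-100,195,.034,"top"))
l,t,r=[P(x,y,200,140,.012,"top") for x,y in((75,222),(160,82),(337,190))]
print(l,t,r);rep("stand lr",l,r);rep("edge y",t,r);rep("edge x",t,l)
rep("slim scene",P(150,372-300,250,215,.075,"scene"),P(232,540-300,250,215,.075,"scene"))
rep("wide scene",P(590,400-300,295,245,.034,"scene"),P(492,565-300,295,245,.034,"scene"))
s=state();print(s["ee_pos"],R.from_quat(np.roll(s["eef_rot"],-1)).as_matrix())
E
```

```text
slim top [0.5587 0.0184 0.075 ] 0.12761445373654284 56.57253665027794
wide top [0.4546 0.3011 0.034 ] 0.12874075547065808 -0.7332408522991957
[0.5473 0.0986 0.012 ] [0.6366 0.0435 0.012 ] [ 0.563  -0.0677  0.012 ]
stand lr [0.5551 0.0155 0.012 ] 0.16707543648918316 95.40965945164558
edge y [ 0.5998 -0.0121  0.012 ] 0.13336471603813352 56.50658241940529
edge x [0.5919 0.0711 0.012 ] 0.10497749193762884 -31.667417108216274
slim scene [0.5605 0.0192 0.075 ] 0.12369123182150854 -125.29943580579304
wide scene [0.4527 0.3037 0.034 ] 0.1303488223636824 179.21037306604654
[0.2148 0.6399 0.2313] [[-0.948   0.3182  0.    ]
 [ 0.3182  0.948   0.    ]
 [ 0.      0.     -1.    ]]
```

{"op": "arm_command", "data": {
  "increments": [0,0,0,0,0,10.5,0,0,0,0,0,10.5,0,0,0,0,0,10.5,0,0,0,0,0,10.5,0,0,0,0,0,10.5],
  "claw": 0.055,
  "grip_force": 40
}}

```text
time: 1.98
ee_pos: [0.2147, 0.64, 0.2313]
eef_rot: [-0.0, 0.584, 0.812, 0.0]
force: [0.5, -0.1, -1.0]
opening: 0.055
```

{"op": "arm_command", "data": {
  "increments": [0,0,0,0,0,10.5,0,0,0,0,0,10.5,0,0,0,0,0,10.5,0,0,0,0,0,10.5,0,0,0,0,0,10.5]
}}

```text
time: 2.6
ee_pos: [0.2146, 0.64, 0.2313]
eef_rot: [-0.0, 0.883, 0.47, -0.0]
force: [-0.4, 1.2, -0.2]
opening: 0.0548
```

{"op": "arm_command", "data": {
  "increments": [-0.0219,0.042,0,0,0,0,-0.0219,0.042,0,0,0,0,-0.0219,0.042,0,0,0,0,-0.0219,0.042,0,0,0,0,-0.0219,0.042,0,0,0,0]
}}

```text
time: 3.22
ee_pos: [0.3299, 0.4313, 0.2315]
eef_rot: [-0.0, 0.881, 0.473, 0.0]
force: [0.1, 0.3, 0.1]
opening: 0.055
```

{"op": "arm_command", "data": {
  "increments": [-0.0219,0.042,0,0,0,0,-0.0219,0.042,0,0,0,0,-0.0219,0.042,0,0,0,0,-0.0219,0.042,0,0,0,0,-0.0219,0.042,0,0,0,0]
}}

```text
time: 3.85
ee_pos: [0.4444, 0.224, 0.2316]
eef_rot: [-0.0, 0.881, 0.473, 0.0]
force: [1.5, -1.2, -0.3]
opening: 0.0551
```

{"op": "arm_command", "data": {
  "increments": [-0.0219,0.042,0,0,0,0,-0.0219,0.042,0,0,0,0,-0.0219,0.042,0,0,0,0,-0.0219,0.042,0,0,0,0,-0.0219,0.042,0,0,0,0]
}}

```text
time: 4.47
ee_pos: [0.5589, 0.0169, 0.2315]
eef_rot: [-0.0, 0.881, 0.473, 0.0]
force: [0.2, 0.1, 0.0]
opening: 0.0548
```

{"op": "arm_command", "data": {
  "increments": [0,0,0.01,0,0,0,0,0,0.02,0,0,0,0,0,0.02,0,0,0,0,0,0.01,0,0,0,0,0,0,0,0,0]
}}

```text
time: 5.1
ee_pos: [0.5577, 0.0185, 0.1708]
eef_rot: [-0.0, 0.881, 0.473, -0.001]
force: [0.5, -0.4, 0.3]
opening: 0.0552
```

{"op": "arm_command", "data": {
  "increments": [0,0,0.03,0,0,0,0,0,0.03,0,0,0,0,0,0.028,0,0,0,0,0,0.02,0,0,0,0,0,0.009,0,0,0]
}}

```text
time: 5.72
ee_pos: [0.5582, 0.0181, 0.0538]
eef_rot: [-0.0, 0.881, 0.473, -0.0]
force: [-0.3, 0.1, -0.3]
opening: 0.0551
```

```bash
python3 - <<'E'
from h import *
print(state()["ee_pos"],state()["force"],state()["qpos"])
t=get_image("top")[:,:,::-1];s=get_image("scene")[:,:,::-1]
c=lambda im,u,v,W,H,f: cv2.resize(im[v:v+H,u:u+W],(W*f,H*f),interpolation=cv2.INTER_CUBIC)
cv2.imwrite("pics/g1.png",np.hstack([c(t,200,140,100,110,4),c(s,250,200,100,110,4)]))
E
```

```text
[0.55823942 0.01813379 0.05379112] [-0.31834617  0.07789249 -0.28044644] [-0.55912622  0.5857582   0.54630001  1.9998072  -0.47286082  0.68253481
 -0.29760681]
```

View pics/g1.png

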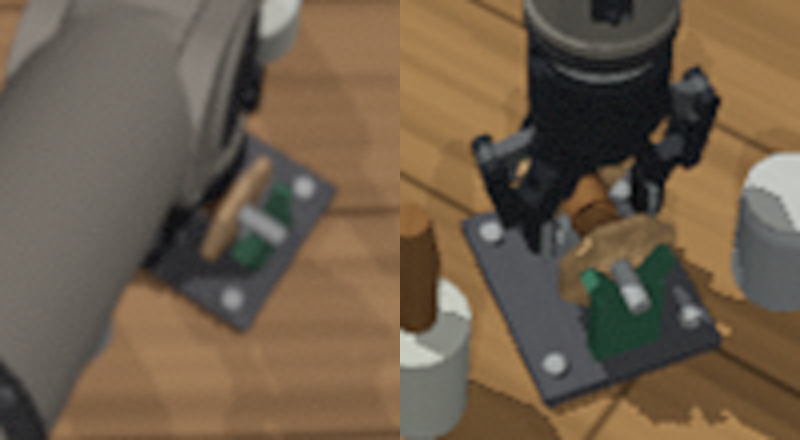

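The fingers straddle the slim drum at about (590,215), and nothing is touching. Closing.

{"op": "arm_command", "data": {
  "increments": [0,0,0,0,0,0,0,0,0,0,0,0,0,0,0,0,0,0,0,0,0,0,0,0,0,0,0,0,0,0],
  "claw": 0.0,
  "grip_force": 50
}}

```text
time: 6.45
ee_pos: [0.559, 0.0179, 0.0553]
eef_rot: [0.0, 0.881, 0.473, 0.001]
force: [-1.0, 0.5, 5.7]
opening: 0.0248
```

{"op": "arm_command", "data": {
  "increments": [0,0,0,0,0,0,0,0,-0.003,0,0,0,0,0,-0.005,0,0,0,0,0,-0.006,0,0,0,0,0,-0.006,0,0,0]
}}

```text
time: 7.08
ee_pos: [0.5581, 0.018, 0.0747]
eef_rot: [-0.0, 0.881, 0.473, -0.0]
force: [-0.3, 0.1, -1.7]
opening: 0.0246
```

{"op": "arm_command", "data": {
  "increments": [0,0,-0.02,0,0,0,0,0,-0.03,0,0,0,0,0,-0.03,0,0,0,0,0,-0.025,0,0,0,0,0,-0.02,0,0,0]
}}

```text
time: 7.7
ee_pos: [0.5585, 0.0177, 0.2017]
eef_rot: [0.0, 0.881, 0.473, 0.001]
force: [-0.1, -0.1, -3.2]
opening: 0.0245
```

{"op": "arm_command", "data": {
  "increments": [0,0,0,0,0,8,0,0,0,0,0,10,0,0,0,0,0,10,0,0,0,0,0,10,0,0,0,0,0,10]
}}

```text
time: 8.32
ee_pos: [0.5582, 0.0179, 0.2005]
eef_rot: [-0.0, 0.998, 0.071, 0.0]
force: [-0.4, -0.1, -2.8]
opening: 0.0248
```

{"op": "arm_command", "data": {
  "increments": [0,0,0,0,0,8.5,-0.003,0.025,0,0,0,0,-0.005,0.035,0,0,0,0,-0.005,0.04,0,0,0,0,-0.005,0.04,0,0,0,0]
}}

```text
time: 8.95
ee_pos: [0.5399, -0.1231, 0.2005]
eef_rot: [-0.0, 1.0, -0.0, 0.0]
force: [0.7, -1.2, -3.0]
opening: 0.0246
```

{"op": "arm_command", "data": {
  "increments": [-0.005,0.04,0,0,0,0,-0.005,0.04,0,0,0,0,-0.005,0.04,0,0,0,0,-0.005,0.035,0,0,0,0,-0.005,0.03,0,0,0,0]
}}

```text
time: 9.57
ee_pos: [0.5144, -0.3085, 0.2006]
eef_rot: [0.0, 1.0, -0.001, 0.0]
force: [0.4, 0.0, -3.8]
opening: 0.0245
```

```bash
python3 - <<'E'
from h import *
np.set_printoptions(precision=4,suppress=True)
print(state()["ee_pos"],state()["force"],state()["opening"],state()["qpos"])
for c in("top","scene"):
    save(c,c+"1")
    for n in("tray","slim_roller_axis","slim_roller"): print(c,n,[(w(r["at"],c),round(r["score"],2)) for r in mark_of(n,c)[:3]])
E
```

```text
[ 0.5144 -0.3085  0.2006] [ 0.3613  0.0317 -3.7873] 0.02449448886868825 [-0.2123  0.5228  0.9025  1.8161 -0.4739  1.0343 -0.6971]
top tray [(array([ 0.247 , -0.3223,  0.0011]), 0.85), (array([ 0.4763, -0.5059, -0.0013]), 0.62)]
top slim_roller_axis []
top slim_roller [(array([ 0.5538,  0.0146, -0.0007]), 0.51), (array([0.4567, 0.299 , 0.0342]), 0.17)]
scene tray [(array([ 0.5193, -0.3047, -0.0017]), 0.91), (array([ 0.2487, -0.317 , -0.0011]), 0.63), (array([ 0.4756, -0.5045, -0.0065]), 0.62)]
scene slim_roller_axis [(array([ 0.5163, -0.3064,  0.2176]), 0.9)]
scene slim_roller [(array([ 0.5185, -0.3099,  0.1854]), 0.98)]
```

View pics/scene1.png

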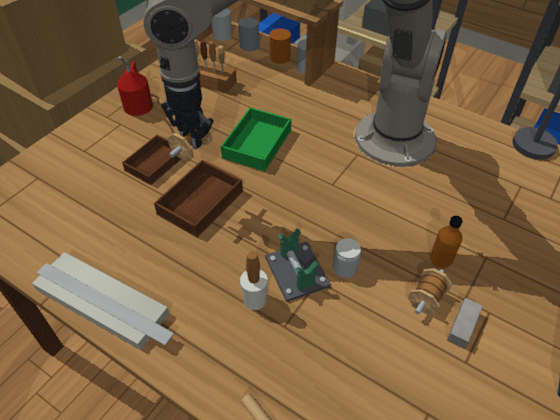

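The slim roller is held level above the large dark tray at about (180,150), with a flat facing down. Lowering it.

{"op": "arm_command", "data": {
  "increments": [0.001,0,0.03,0,0,0,0.001,0.001,0.04,0,0,0,0,0,0.04,0,0,0,0,0,0.035,0,0,0,0,0,0.02,0,0,0]
}}

```text
time: 10.6
ee_pos: [0.5168, -0.3066, 0.0326]
eef_rot: [-0.001, 1.0, 0.0, -0.001]
force: [0.1, 0.5, -2.4]
opening: 0.0248
```

{"op": "arm_command", "data": {
  "increments": [0,0,0.004,0,0,0,0,0,0.003,0,0,0,0,0,0.002,0,0,0,0,0,0.002,0,0,0,0,0,0.001,0,0,0]
}}

```text
time: 11.22
ee_pos: [0.5171, -0.308, 0.0225]
eef_rot: [0.0, 1.0, -0.0, 0.0]
force: [0.5, 0.7, -3.0]
opening: 0.0249
```

{"op": "arm_command", "data": {
  "increments": [0,0,0.001,0,0,0,0,0,0.001,0,0,0,0,0,0.001,0,0,0,0,0,0,0,0,0,0,0,0,0,0,0]
}}

```text
time: 11.85
ee_pos: [0.517, -0.3081, 0.0213]
eef_rot: [-0.001, 1.0, -0.001, 0.001]
force: [-5.4, 5.6, 19.2]
opening: 0.0246
```

{"op": "arm_command", "data": {
  "increments": [0,0,-0.001,0,0,0,0,0,0,0,0,0,0,0,0,0,0,0,0,0,0,0,0,0,0,0,0,0,0,0]
}}

```text
time: 12.48
ee_pos: [0.517, -0.3081, 0.0214]
eef_rot: [-0.0, 1.0, -0.001, 0.0]
force: [-2.5, 3.1, 9.6]
opening: 0.0246
```

{"op": "arm_command", "data": {
  "increments": [0,0,0,0,0,0,0,0,0,0,0,0,0,0,0,0,0,0,0,0,0,0,0,0,0,0,0,0,0,0],
  "claw": 0.05
}}

```text
time: 13.1
ee_pos: [0.5169, -0.308, 0.0202]
eef_rot: [-0.0, 1.0, -0.0, -0.0]
force: [0.1, -0.0, -0.2]
opening: 0.0498
```

{"op": "arm_command", "data": {
  "increments": [0,0,-0.01,0,0,0,0,0,-0.02,0,0,0,0,0,-0.04,0,0,0,0,0,-0.05,0,0,0,0,0,-0.06,0,0,0]
}}

```text
time: 13.72
ee_pos: [0.5164, -0.3079, 0.2028]
eef_rot: [-0.0, 1.0, -0.001, -0.0]
force: [1.5, -0.2, 1.0]
opening: 0.05
```

{"op": "arm_command", "data": {
  "increments": [-0.004,-0.03,0,0,0,0.7,-0.004,-0.04,0,0,0,0,-0.004,-0.042,0,0,0,0,-0.004,-0.043,0,0,0,0,-0.004,-0.043,0,0,0,0],
  "claw": 0.085
}}

```text
time: 14.35
ee_pos: [0.499, -0.1088, 0.2015]
eef_rot: [-0.0, 1.0, -0.007, 0.001]
force: [-0.0, 0.7, -0.7]
opening: 0.0851
```

{"op": "arm_command", "data": {
  "increments": [-0.004,-0.043,0,0,0,0,-0.004,-0.043,0,0,0,0,-0.004,-0.043,0,0,0,0,-0.004,-0.043,0,0,0,0,-0.004,-0.043,0,0,0,0]
}}

```text
time: 14.98
ee_pos: [0.4819, 0.1066, 0.2015]
eef_rot: [-0.001, 1.0, -0.007, 0.0]
force: [-0.1, 0.7, 0.2]
opening: 0.0852
```

{"op": "arm_command", "data": {
  "increments": [-0.004,-0.043,0,0,0,0,-0.004,-0.043,0,0,0,0,-0.004,-0.043,0,0,0,0,-0.004,-0.04,0,0,0,0,-0.004,-0.03,0,0,0,0]
}}

```text
time: 15.6
ee_pos: [0.4644, 0.3066, 0.2016]
eef_rot: [-0.001, 1.0, -0.006, 0.0]
force: [0.5, -0.9, 0.1]
opening: 0.0848
```

```bash
python3 - <<'E'
from h import *
np.set_printoptions(precision=4,suppress=True)
print(state()["ee_pos"],state()["force"],state()["opening"],state()["qpos"])
I={}
for c in("top","scene"):
    I[c]=save(c,c+"2")[:,:,::-1]
    for n in("slim_roller_axis","slim_roller","wide_roller_axis","stand_seat","stone"): print(c,n,[(w(r["at"],c),round(r["score"],2)) for r in mark_of(n,c)[:3]])
c=lambda im,u,v,W,H,f: cv2.resize(im[v:v+H,u:u+W],(W*f,H*f),interpolation=cv2.INTER_CUBIC)
cv2.imwrite("pics/c2.png",np.vstack([np.hstack([c(I["top"],335,155,100,75,4),c(I["scene"],150,155,100,75,4)]),np.hstack([c(I["top"],210,150,100,75,4),c(I["scene"],400,230,100,75,4)])]))
E
```

```text
[0.4644 0.3066 0.2016] [ 0.4815 -0.9078  0.126 ] 0.08484177863439253 [-1.4237  0.458   0.9677  1.9186 -0.4494  0.9976 -1.8353]
top slim_roller_axis [(array([ 0.517 , -0.3119,  0.0422]), 0.94), (array([ 0.5227, -0.3095,  0.0068]), 0.43), (array([ 0.4868,  0.1092, -0.0003]), 0.2)]
top slim_roller [(array([ 0.5166, -0.3088,  0.0074]), 0.97)]
top wide_roller_axis [(array([0.4584, 0.3047, 0.0321]), 0.74)]
top stand_seat [(array([0.5564, 0.0172, 0.0764]), 0.92)]
top stone [(array([0.4797, 0.3961, 0.0042]), 0.74), (array([ 0.5186, -0.3094,  0.0101]), 0.45)]
scene slim_roller_axis [(array([ 0.5194, -0.3049,  0.0432]), 0.72)]
scene slim_roller [(array([ 0.5184, -0.3083,  0.0061]), 0.75)]
scene wide_roller_axis [(array([0.4574, 0.2988, 0.0357]), 0.92)]
scene stand_seat [(array([0.5571, 0.0171, 0.0734]), 0.66)]
scene stone [(array([0.479 , 0.3948, 0.0005]), 0.87)]
```

View pics/c2.png

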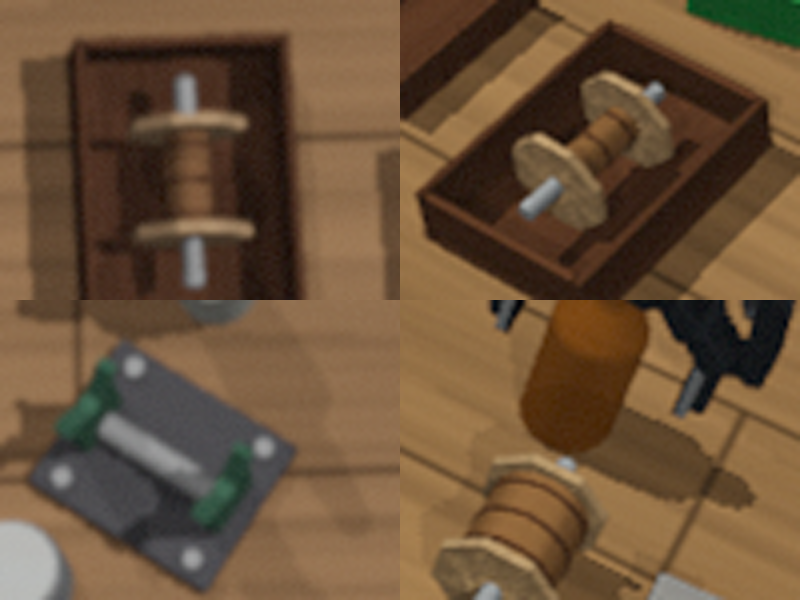

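Slim roller now lies flat inside the tray (crop (190,180)), and the stand is empty. Descending on the wide roller.

{"op": "arm_command", "data": {
  "increments": [-0.003,0.002,0,0,0,0,-0.005,0,0.015,0,0,0,0,0,0.025,0,0,0,0,0,0.025,0,0,0,0,0,0.015,0,0,0],
  "claw": 0.08
}}

```text
time: 16.82
ee_pos: [0.4554, 0.3023, 0.1184]
eef_rot: [0.001, 1.0, -0.006, -0.001]
force: [0.2, -0.5, -0.4]
opening: 0.0802
```

```bash
python3 - <<'E'
from h import *
np.set_printoptions(precision=4,suppress=True)
print(state()["ee_pos"],state()["opening"])
# stand from base corners in top2
Q=[onplane(210+x/4-.4,150+(y-300)/4-.4,.012,"top")[:2] for x,y in((28,482),(120,342),(297,452),(205,592))]
print(np.mean(Q,0)); 
for a,b in((1,2),(0,3)): d=Q[a]-Q[b];print(np.degrees(np.arctan2(d[1],d[0])),np.linalg.norm(d))
s=save("scene","s3")[:,:,::-1]
cv2.imwrite("pics/s3z.png",cv2.resize(s[190:340,380:520],None,fx=4,fy=4,interpolation=cv2.INTER_CUBIC))
E
```

```text
[0.4554 0.3023 0.1184] 0.08020212075362779
[0.5549 0.0179]
56.03837405874346 0.13405190646538703
56.43181392302161 0.1327086868880813
```

View pics/s3z.png

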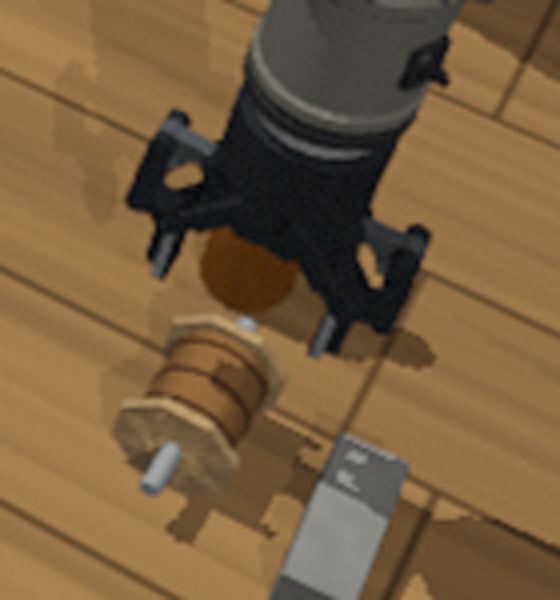

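The open fingers straddle the wide drum, with clearance to the stone at (340,500) and the bottle. Continuing down.

{"op": "arm_command", "data": {
  "increments": [0,0,0.015,0,0,0,0,0,0.025,0,0,0,0,0,0.02,0,0,0,0,0,0.015,0,0,0,0,0,0.008,0,0,0]
}}

```text
time: 17.5
ee_pos: [0.4565, 0.3026, 0.0365]
eef_rot: [0.0, 1.0, -0.007, -0.0]
force: [-0.2, -0.9, 0.7]
opening: 0.0801
```

{"op": "arm_command", "data": {
  "increments": [0,0,0.006,0,0,0,0,0,0.006,0,0,0,0,0,0.006,0,0,0,0,0,0.005,0,0,0,0,0,0.002,0,0,0]
}}

```text
time: 18.12
ee_pos: [0.4565, 0.3027, 0.012]
eef_rot: [0.0, 1.0, -0.007, -0.0]
force: [1.2, 0.5, 0.3]
opening: 0.08
```

{"op": "arm_command", "data": {
  "increments": [0,0,0,0,0,0,0,0,0,0,0,0,0,0,0,0,0,0,0,0,0,0,0,0,0,0,0,0,0,0],
  "claw": 0.0,
  "grip_force": 60
}}

```text
time: 18.75
ee_pos: [0.4568, 0.3027, 0.0128]
eef_rot: [-0.0, 1.0, -0.007, 0.0]
force: [-1.4, -0.9, 5.1]
opening: 0.0545
```

{"op": "arm_command", "data": {
  "increments": [0,0,-0.004,0,0,0,0,0,-0.01,0,0,0,0,0,-0.02,0,0,0,0,0,-0.03,0,0,0,0,0,-0.036,0,0,0]
}}

```text
time: 19.38
ee_pos: [0.4564, 0.3025, 0.114]
eef_rot: [0.0, 1.0, -0.007, -0.0]
force: [0.2, 0.5, -2.8]
opening: 0.0542
```

{"op": "arm_command", "data": {
  "increments": [0,0,-0.036,0,0,0,0,0,-0.03,0,0,0,0,0,-0.02,0,0,0,0,0,0,0,0,0,0,0,0,0,0,0]
}}

```text
time: 20.0
ee_pos: [0.4558, 0.3026, 0.1974]
eef_rot: [0.0, 1.0, -0.006, -0.001]
force: [0.2, -0.7, -3.8]
opening: 0.0545
```

```bash
python3 - <<'E'
from h import *
np.set_printoptions(precision=4,suppress=True)
print(state()["ee_pos"],state()["force"],state()["opening"],state()["wrist_torque"],state()["qpos"])
for i in range(3):
  for c in("scene",):
    save(c,c+f"4{i}")
    for n in("wide_roller_axis","stand_seat"): print(c,n,[(w(r["at"],c),round(r["score"],2)) for r in mark_of(n,c)[:2]])
E
```

```text
[0.4558 0.3026 0.1974] [ 0.1966 -0.6567 -3.8422] 0.05453038386850505 [ 0.0147  0.0023 -0.0239] [-1.4398  0.45    0.9751  1.942  -0.4468  0.9851 -1.8386]
scene wide_roller_axis [(array([0.4544, 0.3009, 0.2205]), 0.67)]
scene stand_seat [(array([0.5544, 0.015 , 0.0759]), 0.7)]
scene wide_roller_axis [(array([0.4577, 0.2992, 0.2194]), 0.62)]
scene stand_seat [(array([0.556, 0.018, 0.077]), 0.86)]
scene wide_roller_axis [(array([0.4603, 0.2995, 0.2208]), 0.95), (array([0.46  , 0.3025, 0.185 ]), 0.18)]
scene stand_seat [(array([0.5563, 0.0161, 0.0747]), 0.81), (array([ 0.6768, -0.0167,  0.0016]), 0.19)]
```

{"op": "arm_command", "data": {
  "increments": [0,0,0,0,0,-7.2,0,0,0,0,0,-10,0,0,0,0,0,-10,0,0,0,0,0,-10,0,0,0,0,0,-10]
}}

```text
time: 21.08
ee_pos: [0.4566, 0.3027, 0.1983]
eef_rot: [0.0, 0.918, 0.397, 0.0]
force: [-0.5, 0.6, -2.8]
opening: 0.0546
```

{"op": "arm_command", "data": {
  "increments": [0,0,0,0,0,-10,-0.0136,0.0174,0,0,0,0,-0.018,0.025,0,0,0,0,-0.023,0.03,0,0,0,0,-0.025,0.033,0,0,0,0]
}}

```text
time: 21.7
ee_pos: [0.5008, 0.1759, 0.1983]
eef_rot: [0.0, 0.882, 0.471, -0.0]
force: [0.1, -0.2, -3.0]
opening: 0.0545
```

{"op": "arm_command", "data": {
  "increments": [-0.025,0.033,0,0,0,0,-0.025,0.033,0,0,0,0,-0.023,0.03,0,0,0,0,-0.018,0.025,0,0,0,0,-0.012,0.016,0,0,0,0]
}}

```text
time: 22.32
ee_pos: [0.5577, 0.013, 0.1984]
eef_rot: [0.001, 0.883, 0.47, -0.0]
force: [0.1, 0.4, -4.1]
opening: 0.0545
```

{"op": "arm_command", "data": {
  "increments": [0,0,0.015,0,0,0,0,0,0.02,0,0,0,0,0,0.02,0,0,0,0,0,0.015,0,0,0,0,0,0,0,0,0]
}}

```text
time: 22.95
ee_pos: [0.5564, 0.017, 0.1268]
eef_rot: [-0.0, 0.881, 0.473, -0.001]
force: [-0.4, 0.2, -3.6]
opening: 0.0546
```

```bash
python3 - <<'E'
from h import *
np.set_printoptions(precision=4,suppress=True)
s=state();print(s["ee_pos"],s["eef_rot"],s["force"],s["opening"])
u=np.array([.552,.834,0]);v=np.array([.834,-.552,0])
for c in("scene",)*5:
    im=get_image(c)
    for n in("wide_roller_axis","stand_seat"): print(c,n,[(p:=w(r["at"],c),round(r["score"],2),round(p@u,4),round(p@v,4)) for r in mark_of(n,c)[:2]])
im=im[:,:,::-1];cv2.imwrite("pics/s5.png",cv2.resize(im[190:310,240:370],None,fx=5,fy=5,interpolation=cv2.INTER_CUBIC))
E
```

```text
[0.5564 0.017  0.1268] [-0.0004  0.8811  0.4728 -0.0014] [-0.4174  0.189  -3.6001] 0.05456342514075296
scene wide_roller_axis [(array([0.559 , 0.0114, 0.1502]), 0.82, np.float64(0.3181), np.float64(0.46)), (array([ 0.4877,  0.106 , -0.0015]), 0.22, np.float64(0.3577), np.float64(0.3482))]
scene stand_seat [(array([0.5544, 0.0151, 0.0745]), 0.85, np.float64(0.3186), np.float64(0.4541))]
scene wide_roller_axis [(array([0.5621, 0.0116, 0.1487]), 0.57, np.float64(0.32), np.float64(0.4624))]
scene stand_seat [(array([0.556 , 0.0176, 0.0735]), 0.74, np.float64(0.3216), np.float64(0.454))]
scene wide_roller_axis [(array([0.5614, 0.0102, 0.1502]), 0.62, np.float64(0.3184), np.float64(0.4626)), (array([ 0.5182, -0.3079,  0.0392]), 0.46, np.float64(0.0293), np.float64(0.6021))]
scene stand_seat [(array([0.5568, 0.0158, 0.0729]), 0.9, np.float64(0.3206), np.float64(0.4556)), (array([0.5596, 0.0206, 0.0013]), 0.27, np.float64(0.3261), np.float64(0.4554))]
scene wide_roller_axis [(array([0.56  , 0.0143, 0.1512]), 0.76, np.float64(0.321), np.float64(0.4592))]
scene stand_seat [(array([0.5554, 0.017 , 0.0763]), 0.75, np.float64(0.3208), np.float64(0.4538))]
scene wide_roller_axis [(array([0.5597, 0.0142, 0.1478]), 0.88, np.float64(0.3208), np.float64(0.459))]
scene stand_seat [(array([0.5561, 0.0158, 0.0755]), 0.86, np.float64(0.3201), np.float64(0.455))]
```

View pics/s5.png

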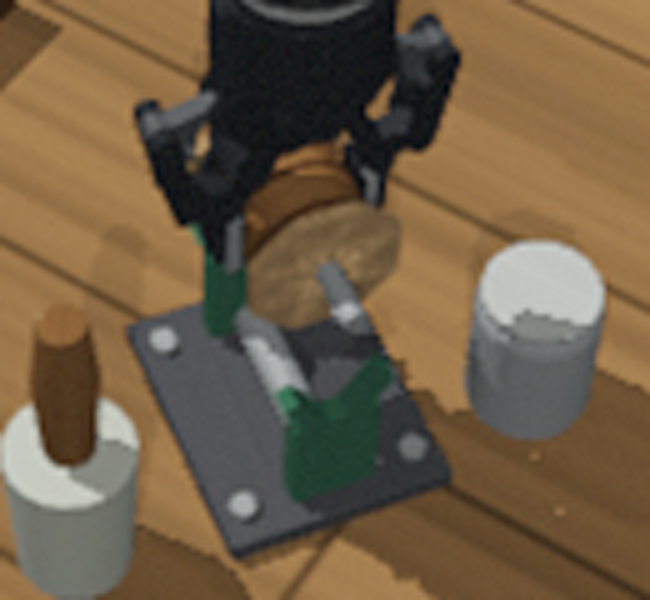

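```bash
python3 - <<'E'
from h import *
u=np.array([.552,.834,0]);v=np.array([.834,-.552,0]);p=np.array([.5564,.017,.149])
for k in(.061,.065,.069): print(k,(pix(p+k*u,"scene")-[240,190])*5+2)
print("seat cheek outer mid at z .069, 55:",[(pix(np.r_[(.3213+.055)*u[:2]+(.4550+d)*v[:2],z],"scene")-[240,190])*5+2 for d,z in((-.02,.091),(.02,.091),(0,.069))])
E
```

```text
0.061 [351.82266445 312.8231759 ]
0.065 [355.83330738 320.07852463]
0.069 [359.86145104 327.36553261]
seat cheek outer mid at z .069, 55: [array([380.91378198, 367.70117614]), array([296.58443219, 396.85492479]), array([336.80688969, 410.87750136])]
```

{"op": "arm_command", "data": {
  "increments": [0,0,0.004,0,0,0,0,0,0.008,0,0,0,0,0,0.01,0,0,0,0,0,0.006,0,0,0,0,0,0,0,0,0]
}}

```text
time: 24.32
ee_pos: [0.5572, 0.0165, 0.0996]
eef_rot: [-0.0, 0.881, 0.473, -0.001]
force: [-0.9, -0.5, -3.4]
opening: 0.0549
```

{"op": "arm_command", "data": {
  "increments": [0,0,0.008,0,0,0,0,0,0.01,0,0,0,0,0,0.01,0,0,0,0,0,0.006,0,0,0,0,0,0.003,0,0,0]
}}

```text
time: 24.95
ee_pos: [0.5575, 0.0166, 0.0627]
eef_rot: [-0.0, 0.881, 0.473, -0.0]
force: [-0.5, -0.2, -2.6]
opening: 0.0548
```

```bash
python3 - <<'E'
from h import *
s=state();print(s["ee_pos"],s["force"])
t=get_image("top")[:,:,::-1];s=get_image("scene")[:,:,::-1]
c=lambda im,u,v,W,H,f: cv2.resize(im[v:v+H,u:u+W],(W*f,H*f),interpolation=cv2.INTER_CUBIC)
cv2.imwrite("pics/s6.png",np.hstack([c(t,210,145,80,100,5),c(s,265,205,80,100,5)]))
E
```

```text
[0.55746143 0.01660775 0.06274375] [-0.51903057 -0.17285331 -2.60064332]
```

View pics/s6.png

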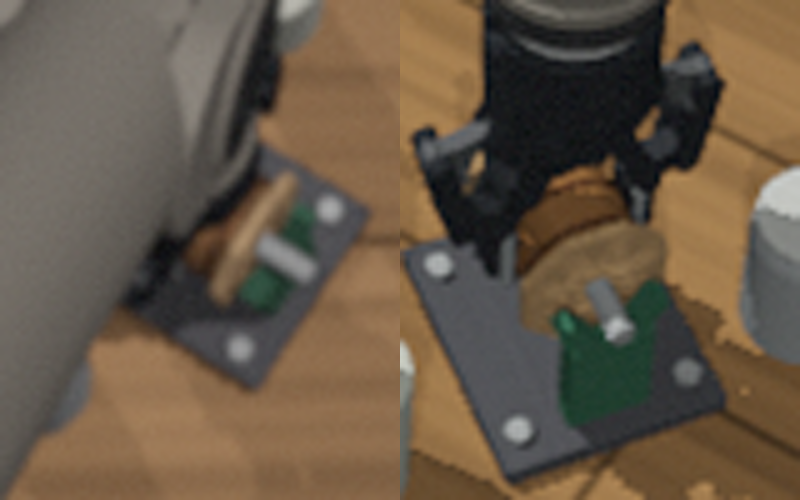

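The spindle end at (615,330) is centred over the V, and the plate sits inside the cheek. Lowering slowly.

{"op": "arm_command", "data": {
  "increments": [0,0,0.002,0,0,0,0,0,0.002,0,0,0,0,0,0.002,0,0,0,0,0,0.001,0,0,0,0,0,0,0,0,0]
}}

```text
time: 25.68
ee_pos: [0.5576, 0.0166, 0.0562]
eef_rot: [0.0, 0.881, 0.473, -0.0]
force: [0.4, -0.9, -2.8]
opening: 0.0548
```

{"op": "arm_command", "data": {
  "increments": [0,0,0.001,0,0,0,0,0,0,0,0,0,0,0,0.001,0,0,0,0,0,0,0,0,0,0,0,0,0,0,0]
}}

```text
time: 26.3
ee_pos: [0.5576, 0.0167, 0.0543]
eef_rot: [-0.0, 0.881, 0.473, -0.0]
force: [-0.1, -0.0, -4.0]
opening: 0.0544
```

{"op": "arm_command", "data": {
  "increments": [0,0,0.001,0,0,0,0,0,0,0,0,0,0,0,0.0005,0,0,0,0,0,0,0,0,0,0,0,0,0,0,0]
}}

```text
time: 26.92
ee_pos: [0.5578, 0.0167, 0.0536]
eef_rot: [-0.0, 0.881, 0.473, 0.0]
force: [-3.6, -0.1, 9.0]
opening: 0.0543
```

{"op": "arm_command", "data": {
  "increments": [0,0,0.0005,0,0,0,0,0,0,0,0,0,0,0,0,0,0,0,0,0,0,0,0,0,0,0,0,0,0,0]
}}

```text
time: 27.55
ee_pos: [0.5578, 0.0166, 0.0535]
eef_rot: [-0.0, 0.881, 0.473, 0.0]
force: [-5.3, 0.7, 14.0]
opening: 0.0546
```

```bash
python3 - <<'E'
from h import *
s=state();print(s["ee_pos"],s["force"],s["wrist_torque"])
E
```

```text
[0.55783987 0.01664794 0.05352332] [-5.3406147   0.65446744 13.98096025] [0.1564127  1.0871024  0.03452751]
```

{"op": "arm_command", "data": {
  "increments": [0,-0.0005,-0.0005,0,0,0,0,-0.0005,0,0,0,0,0,0,0,0,0,0,0,0,0,0,0,0,0,0,0,0,0,0]
}}

```text
time: 28.18
ee_pos: [0.5578, 0.0167, 0.0536]
eef_rot: [0.001, 0.881, 0.473, 0.001]
force: [-1.0, -1.2, 6.0]
opening: 0.0547
```

{"op": "arm_command", "data": {
  "increments": [0,0,0,0,0,0,0,0,0,0,0,0,0,0,0,0,0,0,0,0,0,0,0,0,0,0,0,0,0,0],
  "claw": 0.072
}}

```text
time: 28.8
ee_pos: [0.5568, 0.0172, 0.0527]
eef_rot: [-0.0, 0.881, 0.473, -0.0]
force: [0.9, 0.2, 0.3]
opening: 0.0721
```

{"op": "arm_command", "data": {
  "increments": [0,0,-0.005,0,0,0,0,0,-0.015,0,0,0,0,0,-0.03,0,0,0,0,0,-0.04,0,0,0,0,0,-0.05,0,0,0]
}}

```text
time: 29.42
ee_pos: [0.5563, 0.0171, 0.1945]
eef_rot: [-0.0, 0.881, 0.473, -0.0]
force: [1.0, -0.2, 0.2]
opening: 0.072
```

{"op": "arm_command", "data": {
  "increments": [0.04,-0.03,0,0,0,0,0.05,-0.035,0,0,0,0,0.05,-0.035,0,0,0,0,0.05,-0.035,0,0,0,0,0.04,-0.03,0,0,0,0]
}}

```text
time: 30.05
ee_pos: [0.546, 0.3029, 0.194]
eef_rot: [-0.0, 0.881, 0.474, 0.001]
force: [1.4, -0.0, -0.0]
opening: 0.072
```

```bash
python3 - <<'E'
from h import *
np.set_printoptions(precision=4,suppress=True)
s=state();print(s["ee_pos"],s["force"],s["opening"])
I={}
for c in("top","scene"):
    I[c]=save(c,c+"7")[:,:,::-1]
    for n in("wide_roller_axis","slim_roller_axis","oil_bottle","stone","maul","tin"): print(c,n,[(w(r["at"],c),round(r["score"],2)) for r in mark_of(n,c)[:2]])
c=lambda im,u,v,W,H,f: cv2.resize(im[v:v+H,u:u+W],(W*f,H*f),interpolation=cv2.INTER_CUBIC)
cv2.imwrite("pics/s7.png",np.hstack([c(I["top"],210,145,80,100,5),c(I["scene"],265,205,80,100,5)]))
E
```

```text
[0.546  0.3029 0.194 ] [ 1.3662 -0.0434 -0.0441] 0.07200855270273183
top wide_roller_axis [(array([0.558 , 0.0161, 0.0753]), 0.65)]
top slim_roller_axis [(array([ 0.5187, -0.3136,  0.0413]), 0.82)]
top oil_bottle [(array([ 0.3329,  0.2844, -0.0005]), 0.82)]
top stone [(array([0.4779, 0.3965, 0.0013]), 0.58)]
top maul [(array([ 0.6724, -0.0162,  0.001 ]), 0.59)]
top tin [(array([ 0.4828,  0.1046, -0.0057]), 0.8)]
scene wide_roller_axis [(array([0.5581, 0.0108, 0.0753]), 0.72)]
scene slim_roller_axis [(array([ 0.5214, -0.3056,  0.0442]), 0.62)]
scene oil_bottle [(array([ 0.6767, -0.0167,  0.0018]), 0.72), (array([ 0.3356,  0.286 , -0.0016]), 0.55)]
scene stone [(array([ 0.4767,  0.3971, -0.0005]), 0.97)]
scene maul [(array([ 0.6759, -0.0169,  0.0034]), 0.63)]
scene tin [(array([ 0.487 ,  0.1053, -0.0013]), 0.76)]
```

View pics/s7.png

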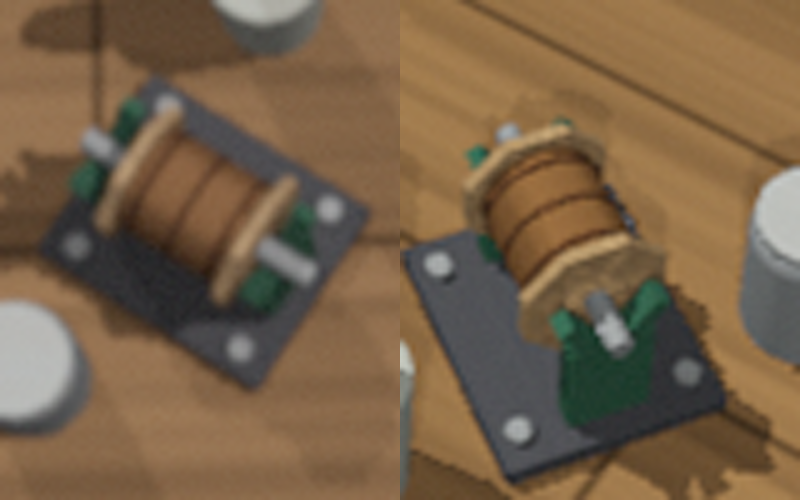

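```bash
python3 - <<'E'
from h import *
u=np.array([.552,.834,0]);v=np.array([.834,-.552,0])
P=lambda x,y,z:onplane(210+x/5-.4,145+y/5-.4,z,"top")
a,b=P(86,138,.075),P(314,273,.075);m=(a+b)/2
c=np.mean([P(x,y,.012) for x,y in((42,250),(152,78),(370,213),(258,390))],0)
print(np.linalg.norm(a-b),m,m@u,m@v,"stand",c,c@u,c@v)
S=lambda x,y,z:onplane(265+(x-400)/5-.4,205+y/5-.4,z,"scene")
a,b=S(506,128,.075),S(614,345,.075);m=(a+b)/2;print("scene",np.linalg.norm(a-b),m,m@u,m@v)
A=[]
for i in range(4):
  for cam in("top","scene"):
    get_image(cam)
    for n in("wide_roller_axis","stand_seat"):
      r=mark_of(n,cam)
      if r: p=w(r[0]["at"],cam);A.append((cam,n,round(p@u,4),round(p@v,4),round(p[2],4)))
for q in sorted(A):print(*q)
E
```

```text
0.12949752957307004 [0.55677489 0.01481834 0.075     ] 0.3196982356505707 0.4561705354707853 stand [0.55541446 0.01664623 0.012     ] 0.32047173741068885 0.45402693653388393
scene 0.12880494372032836 [0.55738048 0.01513761 0.075     ] 0.3202987888337574 0.4564993627367762
scene stand_seat 0.3203 0.4547 0.0756
scene stand_seat 0.321 0.4549 0.0744
scene stand_seat 0.3215 0.455 0.0743
scene stand_seat 0.3238 0.4589 0.0404
scene wide_roller_axis 0.3189 0.4591 0.0755
scene wide_roller_axis 0.3195 0.4583 0.0743
scene wide_roller_axis 0.3207 0.4581 0.0765
scene wide_roller_axis 0.3214 0.4584 0.0757
top stand_seat 0.3175 0.4544 0.0744
top stand_seat 0.3179 0.4546 0.0733
top stand_seat 0.3202 0.4542 0.0764
top wide_roller_axis 0.3225 0.4574 0.0727
top wide_roller_axis 0.3231 0.4581 0.0729
top wide_roller_axis 0.3243 0.4561 0.0721
```

```bash
python3 -c "
from workcell import *
print(state()['force'],close_job())"
```

```text
the job is handed in; nothing more can be done
[-1.0112611   0.52151926 -0.1098457 ] None
```

The slim roller is in the large dark tray and the wide roller is seated in the stand. I handed the job in at about 31 s on the robot's clock, with the gripper open and clear of everything.

- **Slim roller:** I lifted it out by its drum and lowered it to contact, which peaked at about 19 N, then released it. It lies flat in the tray, with its axis measured at about 42 mm (41 expected).
- **Wide roller:** I lowered it slowly into the forks, with at most about 14 N at contact. I shifted it 1 mm sideways to remove a side load, then let go. Its axis measured 72–77 mm high (75 expected). From the spindle ends it is centred between the cheeks to within about 1 mm.
- **Bystanders:** The bottle, stone, maul and tin all measured within about 5 mm of where they started, which is the networks' scatter.

**Checks that disagreed:**
- The networks and the spindle ends put the wide roller's axis 2–4 mm across the fork from the estimated seat. The slim roller measured much the same when it was seated, and the gripper stood at the same place for both, so I took this as measuring bias.
- The top camera's network put the roller 3–5 mm off centre along the spindle, but the scene camera and the spindle ends did not.

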